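Overhang a shelf plank to its line and hold it for screwing

TASK

I am about to screw drawer runners to the underside of the white desk-shelf plank lying on the small grey letter cabinet. Without lifting it off the cabinet, slide the plank out over the cabinet's drawer fronts until the black line across it lies right above the cabinet's front top edge and square with it; that is past its balance point, so keep hold of the plank, flat on the cabinet, and finish while still holding it. Leave the runners, the screwdriver and the hand sanitiser where they are.

Things in the scene. Friction and masses are not known exactly. Their poses are not given: they have to be found in the camera images.
- plank: White plank, loose, flat on the cabinet: 460 (x) x 120 (y) x 18 mm, 0.64 to 0.9 kg, dry friction. Origin: centre of its underside; +x to its front end (the one sticking out), z up. At the rear end (x -230 to -212 mm) an upstand 18 mm thick, full width, rises 50 mm above its top: pinch it from above, fingers closing along x. Centre of mass at x = -22 mm: with the line at the edge it tips if let go.
- plank_line (a point): Centre of the black line (5 mm wide, across the whole plank, also on its long edges) on the plank's top face, 300 mm behind its front end (plank x = -70 mm), 18 mm above the underside. Axes as the plank.
- plank_upstand (a point): Point to grip: middle of the plank's rear upstand, 27 mm above the plank's top face, 23 mm below the upstand's top. Axes as the plank; the upstand is 18 mm thick along x and 120 mm along y.
- cabinet: Grey steel letter cabinet with four shallow drawers (which stay shut), fixed on the desk: 340 (x, deep) x 280 (y, wide) x 160 mm high, flat top. Origin at the centre of its underside; +x points out of its drawer fronts, the direction in which the plank is to be slid; z up.
- cabinet_edge (a point): Middle of the cabinet's front top edge (cabinet x = +170 mm, y = 0, 160 mm above the desk). The edge runs along the cabinet's y, 280 mm long. Axes as the cabinet.
- runner_a: Steel drawer runner, a flat channel 280 (x) x 45 x 13 mm lying loose on the desk; origin at the centre of its underside. Leave it alone.
- runner_b: Second steel drawer runner, as the first. Leave it alone.
- screwdriver: Screwdriver with a red handle, 200 mm long along its x, lying loose on the desk. Leave it alone.
- sanitiser: White hand-sanitiser pump bottle with a blue label, 60 mm across, 148 mm high, standing loose on the desk; origin at the centre of its foot. Leave it alone.

How it is judged:
By the outcome, as a careful person would: the job done as asked, in the order asked, and still so for the second after the job is handed in, while the arm keeps its last pose, push and grip.
It also fails if it takes over 35 s, if anything falls off the work surface, if the arm or the gripper's body presses on something with over 40 N, if the wrist force passes 120 N, or if a joint passes its speed limit or range.

ROBOT

A 6-joint arm with a two-finger parallel gripper is mounted at the origin on the work surface. World frame = base frame: x ahead of the robot, y to its left, z up, the work surface at z = 0. Lengths are in m, angles in rad, forces in N, time in s.
With the tool pointing down it reaches from about 0.3 to 1 m from the base axis. Payload 5.1 kg.
Tool frame: the origin (TCP) lies midway between the tips of the shut fingers; the grasp point (between the pads) lies 19 mm behind it; z points along the fingers, y is the line along which they close (so a half turn about z gives the same grasp; the last joint's range is limited). The gripper opens to 95 mm and grips with 3 to 60 N. Pads are 20 mm wide; open, the fingers measure 119 mm over their backs; the gripper's body (75 mm by 180 mm) begins 59 mm behind the grasp point.
Start: joints at [1.127, 0.124, 1.65, -0, 1.367, -0.083], TCP at [0.229, 0.608, 0.215] pointing down, gripper open.
Joint ranges: [-2.61, 2.61], [-1.02, 2.33], [0.03, 2.71], [-1.35, 4.49], [0.32, 2.68], [-2.91, 2.91]. Speed limits (rad/s): [2.57, 2.57, 3.14, 3.14, 3.14, 3.14].

INTERFACE

Orientations are given as a unit quaternion [x, y, z, w].
In Python, from bench import ctrl gives the robot as it stands.
- The arm moves only by the tool step_arm, never from a script. Its argument "moves" is text: rows parted by semicolons, each of 7 numbers parted by spaces: the closure, from -1 (fully open) to 1 (shut), so that 0 is half open, then the shift along the world's x, y, z in mm, then the turn, a rotation vector about the world's x, y, z in degrees. A call has 1 to 8 rows; each row shifts and turns the commanded pose from where the row before left it; what a row does not reach is not made up. A row lasts 1/12 s, in which the tool goes at most 41.7 mm and 7.16 degrees, less where a joint would pass 70% of its speed; a pose out of reach is approached as far as the arm can. A call with a gripper value outside its range is refused whole. The fingers move at their own pace and stop on an object; "grip_force" is the grip in N (left out, the last holds). Time passes only in rows, so rows that do not move let the fingers close. It gives the time, the measured TCP pose, the force, the opening and the grip force at its end, in the units of the state.
- ctrl.read_state(): the state, without advancing time (a new reading comes with each control period).
- ctrl.get_image(name): name is "side" or "top" or "wrist"; returns a dict with "img" (480x640x3 uint8, red, green, blue), "fx", "fy", "cx", "cy" (pixels), "R" (3x3) and "t" (3): a world point X has camera coordinates R X + t; the wrist camera has in their place "tool_from_camera" (4x4, takes a point from camera to tool coordinates, whose origin is the TCP and whose axes are the flange's). Camera axes: x right, y down, z forward; pixel columns grow to the right and rows downward; lengths in m; the calibration is good to about 2 mm. The wrist camera is an equidistant fisheye: a pixel r from the principal point sees the ray r / f radians off the axis. A picture is of the moment at which its call begins: read the wrist's pose just before it. There is no depth.
- ctrl.sign_off(): hands the job in; it is judged then, once.
The state is a dict: "clock": time; "q": joint angles; "qd": joint speeds; "effort": joint torques, N m; "eef_pos": TCP position; "tcp_rot": TCP orientation; "contact_force": force on the tool from outside, world axes, zero at the start; "torque": the same for the moment, N m; "finger_gap": opening from 0.0 (shut) to 1.0 (fully open); "grasp_force": force on a finger pad.
Only numpy, scipy, OpenCV 4.12 (cv2) and the standard library are available. Lean on these libraries where they do the work, as an engineer would, in place of code of your own. Each camera call takes 0.05 s, during which the arm holds its last target. There are 200 camera calls.

## Working session

There is one attempt and no reset: what is moved stays moved. The work goes in short steps, Python scripts to look and compute and a tool call to move; the robot and the scene stay as the last step left them, time stands still between calls to the robot, and variables do not carry over. Pictures are saved under pics/ and viewed, at most 10 in all, crops included, and the job is handed in when it is done.

Besides the shell and the picture viewer there is one more tool, called after "Emit:" in YAML: its name, and indented under it one key for each argument. step_arm: Moves the arm, as the interface text tells. Its arguments: {"type":"object","properties":{"moves":{"type":"string"},"grip_force":{"type":"number"}},"required":["moves"]}

```bash
mkdir -p pics; python3 - <<'E'
from bench import ctrl
import cv2,pickle
s=ctrl.read_state(); print(s)
for n in("top","side"):
    d=ctrl.get_image(n); pickle.dump(d,open(n+".pkl","wb")); cv2.imwrite(f"pics/{n}0.png",d["img"][:,:,::-1]); print(n,{k:v for k,v in d.items() if k!="img"})
E
```

```text
{'clock': 0.0, 'q': array([ 1.12739935e+00,  1.24462420e-01,  1.65165913e+00,  1.51803366e-05,
        1.36744738e+00, -8.26225592e-02]), 'qd': array([-0.00141724, -0.00031352,  0.00020024,  0.00052466,  0.00049098,
        0.00119034]), 'effort': array([-3.17785316e-04, -4.17605317e+01, -3.59932387e+01,  7.74011551e-02,
        4.91217279e-02, -1.75813911e-04]), 'eef_pos': array([0.22921806, 0.60757711, 0.21342344]), 'tcp_rot': array([ 1.79411939e-01,  9.83773541e-01, -9.52221294e-04, -2.64079570e-04]), 'contact_force': array([-0.18901641,  1.18991899, -0.09364868]), 'torque': array([-0.0255376 , -0.02726354,  0.01400084]), 'grasp_force': 0.0, 'finger_gap': 1.0013866545028474}
top {'fx': 514.5712758950866, 'fy': 514.5712758950866, 'cx': 318.5483482715104, 'cy': 238.2206451699791, 'R': array([[ 0.01488732, -0.99985308, -0.00849578],
       [-0.99306769, -0.01379442, -0.11673164],
       [ 0.1165973 ,  0.01017471, -0.99312716]]), 't': array([-0.01683274,  0.54121967,  1.14999839])}
side {'fx': 466.97126665786027, 'fy': 466.97126665786027, 'cx': 315.4594512930193, 'cy': 231.44593368622074, 'R': array([[ 0.99657953, -0.07945308, -0.0227256 ],
       [-0.06329431, -0.55705382, -0.82806091],
       [ 0.05313261,  0.82666696, -0.56017736]]), 't': array([-0.49815197,  0.15243407,  1.182651  ])}
```

View pics/top0.png

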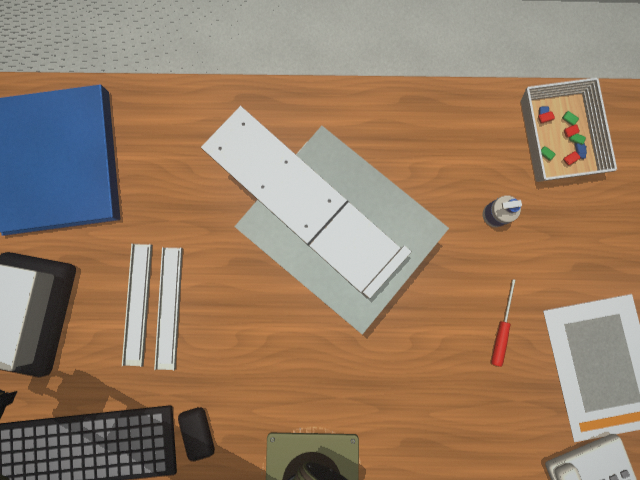

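View pics/side0.png

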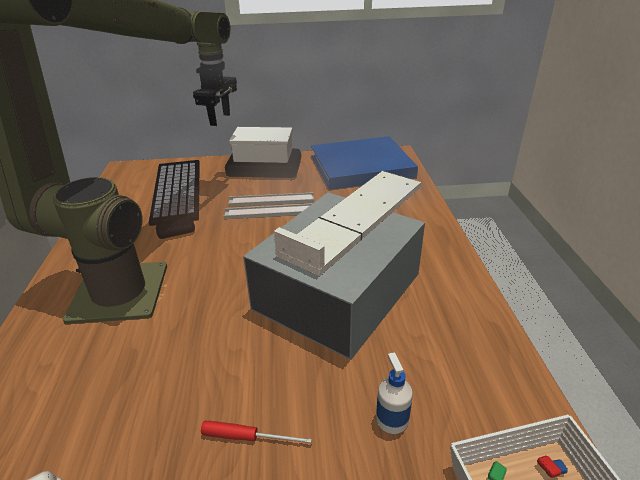

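The top view shows the cabinet top with corners near (321,126), (448,229), (363,334) and (235,227). Its front edge runs from (321,126) to (235,227). The plank line runs (346,202)–(310,244), and the upstand top is at about (403,252)–(370,297). The side view agrees, with the path to the upstand clear.

```bash
cat > h.py <<'E'
import numpy as np,cv2
def cast(d,uv,z):
    uv=np.atleast_2d(uv).astype(float); R,t=d["R"],d["t"]
    r=np.c_[(uv[:,0]-d["cx"])/d["fx"],(uv[:,1]-d["cy"])/d["fy"],np.ones(len(uv))]@R
    c=-R.T@t; return (c+r*((z-c[2])/r[:,2])[:,None])[:,:2]
def edge(d,a,b,z,lo=.1,hi=.9,dark=False,w=7):
    """strongest step (or darkest ridge) across segment a-b, sampled on normals -> world line (mid, dir, rms)"""
    g=cv2.GaussianBlur(d["img"],(3,3),0).astype(np.float32); a,b=np.array(a,float),np.array(b,float)
    n=np.array([-(b-a)[1],(b-a)[0]]); n/=np.linalg.norm(n); s=np.arange(-w,w+.1,.25); P=[]
    for f in np.linspace(lo,hi,40):
        p=a+f*(b-a)+s[:,None]*n
        v=cv2.remap(g,p[:,0].astype(np.float32)[:,None],p[:,1].astype(np.float32)[:,None],cv2.INTER_LINEAR)[:,0]
        m=np.maximum(0,v.sum(1).max()*.75-v.sum(1)) if dark else np.abs(np.gradient(v,axis=0)).sum(1)**2
        k=m.argmax(); q=slice(max(k-8,0),k+9); P.append(p[0]+n*.25*(np.arange(len(s))[q]*m[q]).sum()/(m[q].sum()+1e-9))
    W=cast(d,P,z).astype(np.float32)
    for _ in range(3):
        vx,vy,x,y=cv2.fitLine(W,cv2.DIST_HUBER,0,.001,.001).ravel()
        e=(W-[x,y])@[-vy,vx]; W=W[abs(e)<max(2*np.median(abs(e)),.0007)]
    return np.array([x,y]),np.array([vx,vy]),e.std()*1e3,len(W)
def ang(v): return np.degrees(np.arctan2(v[1],v[0]))
E
python3 - <<'E'
import pickle;from h import *
d=pickle.load(open("top.pkl","rb"))
for n,a,b,z,k in [("cab front L",(235,227),(257,201),.16,{}),("cab front R",(296,155),(321,126),.16,{}),("cab right",(321,126),(448,229),.16,{}),("cab rear",(448,229),(363,334),.16,{}),("cab left",(235,227),(363,334),.16,{}),
 ("pl right",(240,106),(343,200),.178,{}),("pl left",(202,147),(308,243),.178,{}),("pl front",(240,106),(202,147),.178,{}),("line",(346,202),(310,244),.178,dict(dark=True)),("up rear",(410,249),(373,299),.228,{}),("up front",(403,247),(363,292),.228,{})]:
    p,v,e,m=edge(d,a,b,z,**k); print(n,p.round(4),round(ang(v)%180,2),round(e,2),m)
E
```

```text
cab front L [0.5751 0.1427] 141.04 0.08 40
cab front R [0.7336 0.0147] 139.11 0.33 37
cab right [ 0.6771 -0.1221] 50.89 0.11 40
cab rear [ 0.4372 -0.1834] 140.89 0.09 40
cab left [0.4391 0.0289] 50.87 0.15 40
pl right [0.7144 0.0597] 48.44 0.21 40
pl left [0.6087 0.1198] 48.75 0.24 40
pl front [0.7553 0.196 ] 138.57 0.1 40
line [ 0.5538 -0.0257] 138.63 0.09 40
up rear [ 0.444  -0.1415] 138.54 0.1 39
up front [ 0.4617 -0.1323] 139.56 1.17 40
```

Emit:
step_arm:
  moves: "-1 11 -37 13 0 0 -1; -1 11 -37 13 0 0 -1; -1 11 -37 13 0 0 -1; -1 11 -37 13 0 0 -1; -1 11 -37 13 0 0 -1; -1 11 -37 13 0 0 -1; -1 11 -37 13 0 0 -1; -1 11 -37 13 0 0 -1"
  grip_force: 10

```text
clock: 0.77
eef_pos: [0.3173, 0.3103, 0.3188]
tcp_rot: [0.248, 0.969, -0.0, -0.0]
contact_force: [0.9, 0.0, -0.6]
finger_gap: 0.999
grasp_force: 0.0
```

Emit:
step_arm:
  moves: "-1 11 -38 0 0 0 -1; -1 11 -38 0 0 0 -1; -1 11 -38 0 0 0 -1; -1 11 -38 0 0 0 -1; -1 11 -38 0 0 0 -1; -1 11 -38 0 0 0 -1; -1 11 -38 0 0 0 -1; -1 11 -38 0 0 0 -1"

```text
clock: 1.43
eef_pos: [0.4053, 0.0062, 0.3184]
tcp_rot: [0.315, 0.949, 0.0, 0.0]
contact_force: [0.8, 1.4, -0.6]
finger_gap: 1.001
grasp_force: 0.0
```

Emit:
step_arm:
  moves: "-1 11 -38 0 0 0 -1; -1 11 -38 0 0 0 -1; -1 11 -38 0 0 0 -1; -1 11 -30 0 0 0 -1; -1 0 0 0 0 0 0; -1 0 0 0 0 0 0; -1 0 0 0 0 0 0"

```text
clock: 2.02
eef_pos: [0.4492, -0.1355, 0.3182]
tcp_rot: [0.348, 0.938, 0.0, -0.001]
contact_force: [-0.3, -0.7, 0.2]
finger_gap: 0.995
grasp_force: 0.0
```

```bash
cat > st.py <<'E'
from bench import ctrl
from scipy.spatial.transform import Rotation as Ro
from h import *
s=ctrl.read_state(); M=Ro.from_quat(s["tcp_rot"]).as_matrix()
print("t",s["clock"],"pos",s["eef_pos"].round(4),"ytool",(ang(M[:2,1])%180).round(2),"z",M[:,2].round(4),"F",s["contact_force"].round(2),"T",s["torque"].round(2),"gap",round(s["finger_gap"],3),"grip",round(s["grasp_force"],1),"q",s["q"].round(2))
E
python3 st.py
```

```text
t 2.0167 pos [ 0.4492 -0.1355  0.3182] ytool 49.32 z [-1.e-03  9.e-04 -1.e+00] F [-0.32 -0.73  0.22] T [-0.04  0.02  0.01] gap 0.995 grip 0.0 q [-0.41 -0.33  1.9   0.    1.57 -1.27]
```

Emit:
step_arm:
  moves: "-1 8 -6 -20 0 0 -0.7; -1 0 0 -35 0 0 0; -1 0 0 -35 0 0 0; -1 0 0 -25 0 0 0; -1 0 0 -17 0 0 0; -1 0 0 0 0 0 0; -1 0 0 0 0 0 0"

```text
clock: 2.6
eef_pos: [0.4569, -0.1404, 0.1862]
tcp_rot: [0.352, 0.936, 0.0, -0.001]
contact_force: [-0.7, -0.6, 0.3]
finger_gap: 1.0
grasp_force: 0.0
```

```bash
python3 st.py; python3 - <<'E'
from bench import ctrl;import cv2
cv2.imwrite("pics/s1.png",cv2.resize(ctrl.get_image("side")["img"][160:340,200:440,::-1],(720,540)))
E
```

```text
t 2.6 pos [ 0.4569 -0.1404  0.1862] ytool 48.74 z [-1.4e-03  7.0e-04 -1.0e+00] F [-0.68 -0.63  0.31] T [-0.1   0.04  0.03] gap 1.0 grip 0.0 q [-0.41 -0.25  2.05  0.    1.34 -1.26]
```

View pics/s1.png

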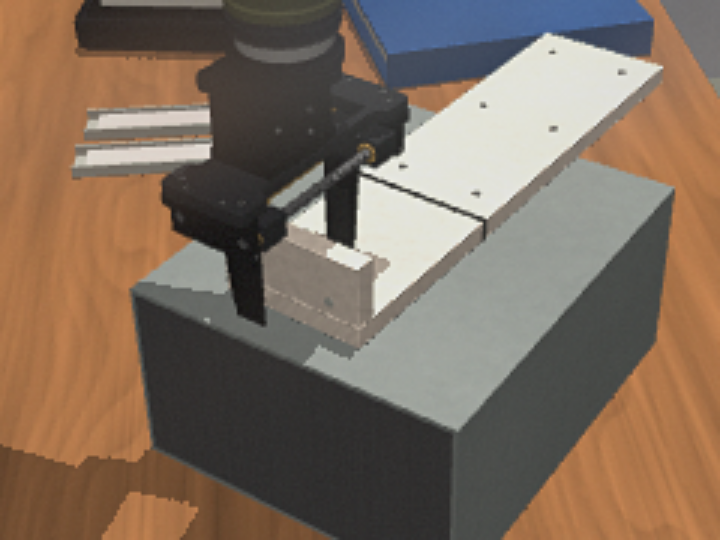

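The fingers straddle the upstand, with the rear finger near (250,300) and the front one near (343,220). Closing now.

Emit:
step_arm:
  moves: "1 0 0 0 0 0 0; 1 0 0 0 0 0 0; 1 0 0 0 0 0 0; 1 0 0 0 0 0 0; 1 0 0 0 0 0 0; 1 0 0 0 0 0 0; 1 0 0 0 0 0 0; 1 0 0 0 0 0 0"
  grip_force: 45

```text
clock: 3.32
eef_pos: [0.4574, -0.1419, 0.1866]
tcp_rot: [0.353, 0.935, -0.0, -0.0]
contact_force: [-0.4, -0.5, 0.7]
finger_gap: 0.497
grasp_force: 0.0
```

Emit:
step_arm:
  moves: "1 0 0 0 0 0 0; 1 0 0 0 0 0 0; 1 0 0 0 0 0 0; 1 0 0 0 0 0 0"

```text
clock: 3.65
eef_pos: [0.4575, -0.1419, 0.1866]
tcp_rot: [0.353, 0.936, -0.0, -0.0]
contact_force: [-0.7, -0.0, -0.1]
finger_gap: 0.215
grasp_force: 0.0
```

```bash
cat > m.py <<'E'
import sys;from bench import ctrl;from h import *
d=ctrl.get_image("top"); a,b=eval(sys.argv[1])
u=np.array([np.cos(np.radians(50.88)),np.sin(np.radians(50.88))])
r=[edge(d,a,b,.178,dark=True,lo=.1,hi=.9)]+[edge(d,*e,.16) for e in eval(sys.argv[2])]
for p,v,e,m in r: print(p.round(4),"ang",round(ang(v)%180,2),"u",round(float(u@p)*1e3,1),round(e,2),m)
g=cv2.imwrite(sys.argv[3],cv2.resize(d["img"][90:350,150:470,::-1],(800,600))) if len(sys.argv)>3 else 0
E
python3 st.py; python3 m.py "(346,202),(310,244)" "[((235,227),(257,201)),((296,155),(321,126))]"  pics/t1.png
```

```text
t 3.65 pos [ 0.4575 -0.1419  0.1866] ytool 48.63 z [-1.e-04 -0.e+00 -1.e+00] F [-0.7  -0.03 -0.13] T [-0.   -0.06 -0.  ] gap 0.215 grip 0.0 q [-0.41 -0.25  2.05 -0.    1.34 -1.26]
[ 0.5576 -0.0291] ang 138.62 u 329.3 0.09 40
[0.5762 0.1418] ang 140.9 u 473.6 0.09 40
[0.7324 0.0158] ang 139.3 u 474.4 0.34 37
```

View pics/t1.png

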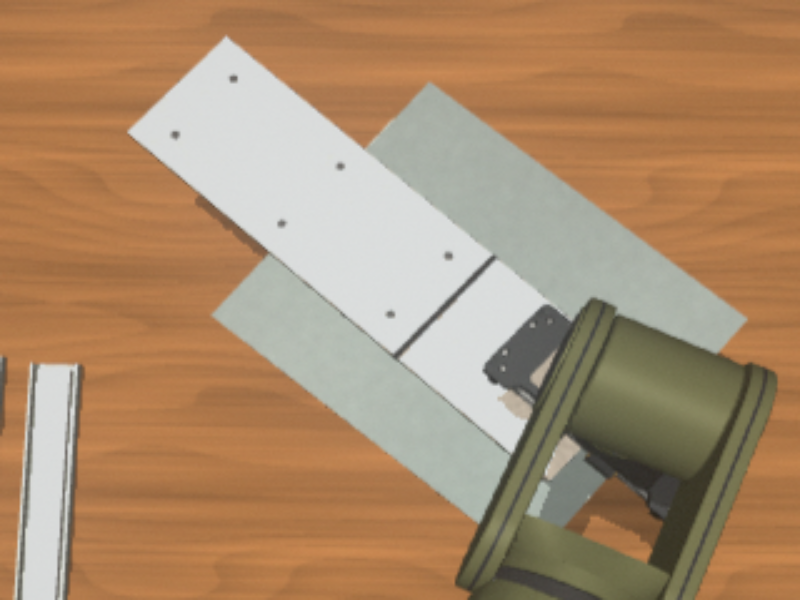

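The top view shows the line clear of the arm at crop (445,306), and the gripper over the upstand near (560,400). The fingers need a bit more time to close.

Emit:
step_arm:
  moves: "1 0 0 0 0 0 0; 1 0 0 0 0 0 0; 1 0 0 0 0 0 0; 1 0 0 0 0 0 0; 1 0 0 0 0 0 0"

```text
clock: 4.12
eef_pos: [0.4577, -0.1416, 0.1866]
tcp_rot: [0.353, 0.936, 0.0, 0.0]
contact_force: [3.6, 2.1, -1.6]
finger_gap: 0.19
grasp_force: 45.0
```

```bash
python3 st.py; python3 m.py "(346,202),(310,244)" "[]"
```

```text
t 4.1167 pos [ 0.4577 -0.1416  0.1866] ytool 48.63 z [ 5.e-04  5.e-04 -1.e+00] F [ 3.57  2.1  -1.58] T [ 0.28 -0.35 -0.04] gap 0.19 grip 45.0 q [-0.41 -0.25  2.05  0.    1.34 -1.26]
[ 0.5539 -0.027 ] ang 138.62 u 328.6 0.08 40
```

Emit:
step_arm:
  moves: "1 3 4 0 0 0 0; 1 5 6 0 0 0 0.3; 1 5 6 0 0 0 0.3; 1 5 6 0 0 0 0.3; 1 5 6 0 0 0 0.3; 1 5 6 0 0 0 0.3; 1 5 6 0 0 0 0.3; 1 3 4 0 0 0 0.3"

```text
clock: 4.83
eef_pos: [0.494, -0.0975, 0.1867]
tcp_rot: [0.336, 0.942, -0.0, -0.0]
contact_force: [-2.6, -5.5, 1.7]
finger_gap: 0.187
grasp_force: 45.0
```

```bash
python3 st.py
```

```text
t 4.8333 pos [ 0.494  -0.0975  0.1867] ytool 50.77 z [-4.e-04 -9.e-04 -1.e+00] F [-2.63 -5.52  1.73] T [-0.53  0.27 -0.28] gap 0.187 grip 45.0 q [-0.3  -0.19  2.   -0.    1.33 -1.19]
```

Emit:
step_arm:
  moves: "1 5 6 -0.3 0 0 0; 1 7 9 -0.3 0 0 0; 1 7 9 -0.3 0 0 0; 1 7 9 0 0 0 0; 1 7 9 0 0 0 0; 1 7 8 0 0 0 0; 1 4 5 0 0 0 0; 1 0 0 0 0 0 0"

```text
clock: 5.5
eef_pos: [0.5384, -0.042, 0.1866]
tcp_rot: [0.335, 0.942, -0.0, 0.0]
contact_force: [0.2, -1.9, 5.8]
finger_gap: 0.186
grasp_force: 45.0
```

```bash
python3 st.py; python3 - <<'E'
from bench import ctrl;import cv2
d=ctrl.get_image("top");cv2.imwrite("pics/t2.png",cv2.resize(d["img"][90:300,190:470,::-1],(800,600)))
d=ctrl.get_image("side");cv2.imwrite("pics/s2.png",cv2.resize(d["img"][130:370,200:520,::-1],(800,600)))
E
```

```text
t 5.5 pos [ 0.5384 -0.042   0.1866] ytool 50.84 z [ 7.e-04 -4.e-04 -1.e+00] F [ 0.18 -1.94  5.83] T [-0.13  0.24 -0.04] gap 0.186 grip 45.0 q [-0.18 -0.1   1.93 -0.    1.32 -1.06]
```

View pics/t2.png

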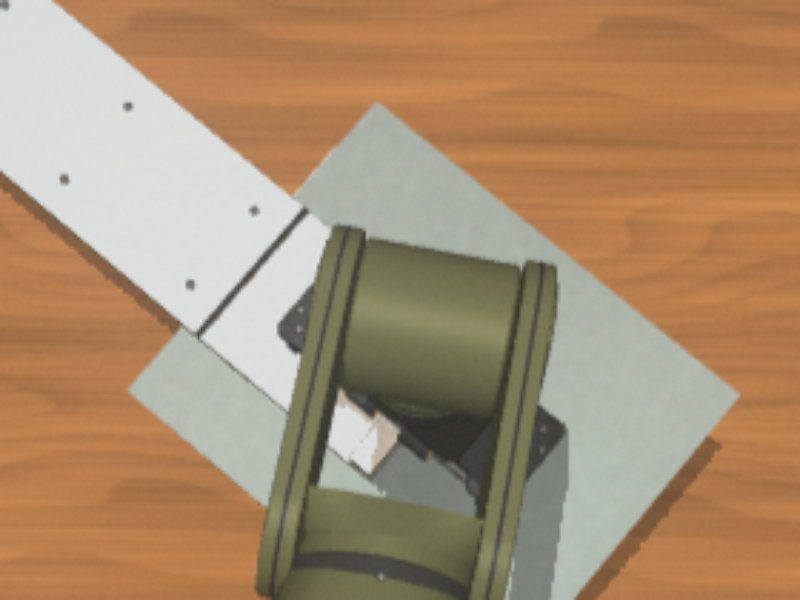

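View pics/s2.png

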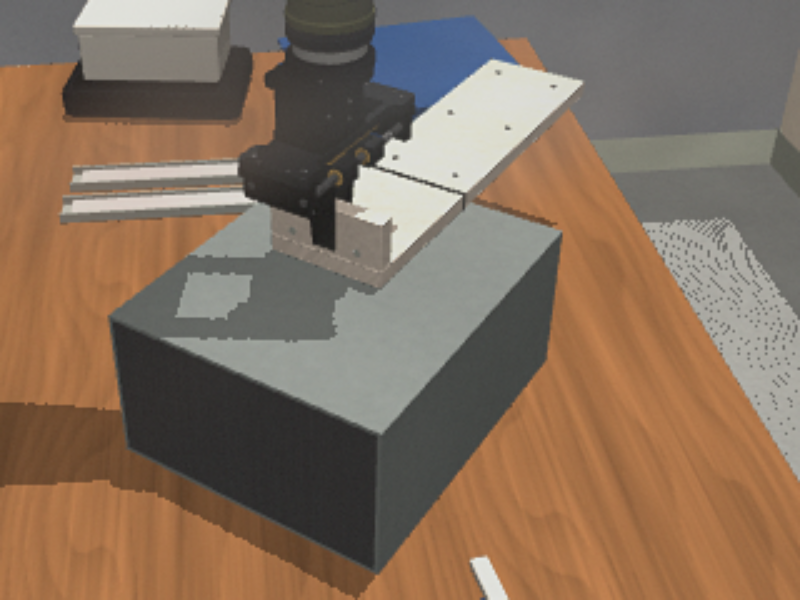

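The plank is flat and held. The line is at crop (305,210)–(200,335), nearly parallel to the front edge and a little short of it.

```bash
python3 m.py "(296.8,163.5),(260,207.3)" "[((235,227),(253,206)),((299,152),(321,126))]"
```

```text
[0.6325 0.0741] ang 140.82 u 456.6 0.1 40
[0.5721 0.1452] ang 140.81 u 473.6 0.08 40
[0.7388 0.0103] ang 139.48 u 474.1 0.33 35
```

Emit:
step_arm:
  moves: "1 4 5 0 0 0 0; 1 4 5 0 0 0 0; 1 2 2.5 0 0 0 0; 1 0.7 0.7 0 0 0 0; 1 0 0 0 0 0 0; 1 0 0 0 0 0 0; 1 0 0 0 0 0 0"

```text
clock: 6.23
eef_pos: [0.5477, -0.031, 0.1868]
tcp_rot: [0.336, 0.942, -0.001, -0.0]
contact_force: [-5.7, -5.0, 7.7]
finger_gap: 0.183
grasp_force: 45.0
```

```bash
python3 st.py; python3 m.py "(284.5,151.8),(247.5,196.2)" "[((235,227),(245,215)),((299,152),(321,126)),((342,143),(432,216))]" pics/t3.png
```

```text
t 6.2333 pos [ 0.5477 -0.031   0.1868] ytool 50.72 z [-9.0e-04 -2.4e-03 -1.0e+00] F [-5.7  -5.    7.69] T [-0.58  0.76  0.16] gap 0.183 grip 45.0 q [-0.15 -0.08  1.91 -0.    1.32 -1.04]
[0.6448 0.088 ] ang 141.93 u 475.1 0.0 36
[0.5611 0.1541] ang 141.21 u 473.6 0.08 40
[0.7395 0.0097] ang 139.33 u 474.1 0.34 36
[ 0.6562 -0.1479] ang 50.9 u 299.3 0.1 34
```

View pics/t3.png

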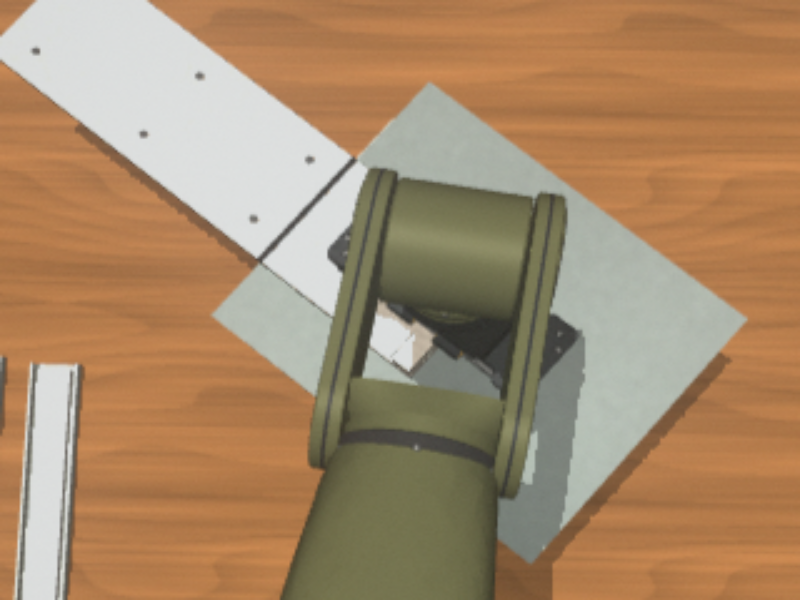

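The line is now at crop (353,161)–(260,262), close to the edge. My seed pixels were off, so I'll re-measure with better ones.

```bash
python3 m.py "(291.2,159.8),(254,203.5)" "[((235,227),(249,210)),((300,151),(321,126))]"
```

```text
[0.6378 0.0886] ang 140.77 u 471.1 0.06 40
[0.5676 0.1488] ang 140.99 u 473.5 0.08 40
[0.7364 0.0124] ang 139.5 u 474.2 0.33 34
```

Emit:
step_arm:
  moves: "1 0.8 1 0 0 0 0.05; 1 0.8 1 0 0 0 0.05; 1 0 0 0 0 0 0; 1 0 0 0 0 0 0; 1 0 0 0 0 0 0; 1 0 0 0 0 0 0"

```text
clock: 6.83
eef_pos: [0.5492, -0.0293, 0.1869]
tcp_rot: [0.335, 0.942, -0.002, 0.0]
contact_force: [-6.9, -6.4, 8.9]
finger_gap: 0.187
grasp_force: 45.0
```

```bash
python3 st.py; for i in 1 2; do python3 m.py "(289.7,158.4),(252.5,202)" "[((235,227),(248,211)),((302,149),(321,126))]";done
```

```text
t 6.8333 pos [ 0.5492 -0.0293  0.1869] ytool 50.8 z [-0.001  -0.0029 -1.    ] F [-6.91 -6.38  8.94] T [-0.7   0.9   0.05] gap 0.187 grip 45.0 q [-0.15 -0.08  1.9  -0.    1.32 -1.04]
[0.6402 0.0895] ang 140.82 u 473.4 0.05 40
[0.5654 0.1506] ang 140.96 u 473.6 0.06 40
[0.7427 0.0066] ang 140.38 u 473.7 0.46 29
[0.6479 0.0833] ang 140.8 u 473.4 0.05 40
[0.5654 0.1506] ang 140.97 u 473.6 0.07 40
[0.7448 0.0053] ang 139.24 u 474.0 0.4 37
```

The line is within 0.2 mm of the edge and square with it. The tool has pitched about 0.17° nose-down from drag, so I'll correct that and ease the forward push.

Emit:
step_arm:
  moves: "1 -0.3 -0.4 -0.2 0.1 -0.08 0; 1 -0.3 -0.4 -0.2 0.1 -0.08 0; 1 0 0 0 0 0 0; 1 0 0 0 0 0 0; 1 0 0 0 0 0 0; 1 0 0 0 0 0 0"

```text
clock: 7.43
eef_pos: [0.5492, -0.0293, 0.1866]
tcp_rot: [0.335, 0.942, 0.001, 0.001]
contact_force: [-0.4, -1.8, 7.2]
finger_gap: 0.189
grasp_force: 45.0
```

```bash
python3 st.py; python3 m.py "(289.7,158.4),(252.5,202)" "[((235,227),(248,211))]"
```

```text
t 7.4333 pos [ 0.5492 -0.0293  0.1866] ytool 50.85 z [ 0.003   0.0012 -1.    ] F [-0.43 -1.84  7.15] T [-0.99  0.93  0.02] gap 0.189 grip 45.0 q [-0.15 -0.08  1.91  0.    1.31 -1.04]
[0.64   0.0896] ang 140.78 u 473.4 0.05 40
[0.5661 0.15  ] ang 140.99 u 473.6 0.08 40
```

Emit:
step_arm:
  moves: "1 0 0 0 -0.1 0.08 0; 1 0 0 0 0 0 0; 1 0 0 0 0 0 0; 1 0 0 0 0 0 0; 1 0 0 0 0 0 0; 1 0 0 0 0 0 0"

```text
clock: 7.98
eef_pos: [0.5492, -0.0293, 0.1866]
tcp_rot: [0.335, 0.942, 0.0, 0.001]
contact_force: [-1.1, -3.9, 7.7]
finger_gap: 0.186
grasp_force: 45.0
```

```bash
python3 st.py; python3 m.py "(289.7,158.4),(252.5,202)" "[((235,227),(248,211))]"; python3 - <<'E'
from bench import ctrl;import cv2
d=ctrl.get_image("side");cv2.imwrite("pics/s4.png",cv2.resize(d["img"][120:360,200:520,::-1],(800,600)))
E
```

```text
t 7.9833 pos [ 0.5492 -0.0293  0.1866] ytool 50.83 z [ 0.0018 -0.     -1.    ] F [-1.13 -3.91  7.68] T [-0.64  0.81  0.07] gap 0.186 grip 45.0 q [-0.15 -0.08  1.9   0.    1.31 -1.04]
[0.6505 0.0811] ang 140.79 u 473.3 0.05 40
[0.5664 0.1498] ang 141.05 u 473.6 0.06 40
```

View pics/s4.png

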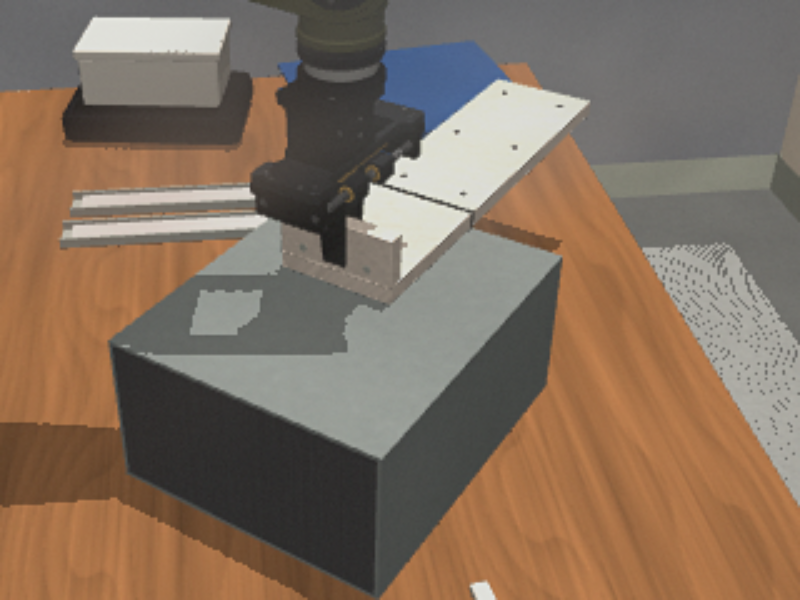

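The plank lies flat in the gripper. Its line, at (388,185)–(473,213), meets the cabinet's front edge where the edge leaves the plank. Handing in.

```bash
python3 -c "
from bench import ctrl;print(ctrl.sign_off())"
```

```text
the job is handed in; nothing more can be done
None
```

The plank is slid out with its black line about 0.3 mm from directly above the cabinet's front top edge and square to within about 0.1–0.3°; the arm is still gripping it at 45 N and pressing it onto the cabinet, nothing else was touched, and the job was handed in at about 8 s.

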